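# Check the brake lever of the edge finisher

## Robot

A 6-joint arm with a two-finger parallel gripper is mounted at the origin on the work surface. World frame = base frame: x ahead of the robot, y to its left, z up, the work surface at z = 0. Lengths are in mm, angles in degrees, forces in N, time in s.
With the tool pointing down it reaches from about 300 to 850 mm from the base axis. Payload 4.2 kg.
Tool frame: the origin (TCP) lies midway between the tips of the shut fingers; the grasp point (between the pads) lies 19 mm behind it; x points along the fingers, y is the direction in which the jaws open and shut, and the axes are right-handed (so a half turn about x gives the same grasp; the last joint's range is limited). The gripper opens to 91 mm and grips with 3 to 60 N. Pads are 32 mm wide; open, the fingers measure 118 mm over their backs; the gripper's body (76 mm by 178 mm) begins 60 mm behind the grasp point.
Start: joints at [-68.01, 18.312, 89.639, -0, 72.044, -1.146], TCP at [225.931, -528.771, 213.976] pointing down, gripper open.
Joint ranges: [-177.97, 177.97], [-48.28, 115.42], [12.27, 149.76], [-77.06, 257.06], [2.81, 150.46], [-146.56, 146.56]. Speed limits (degrees/s): [147.25, 147.25, 180, 180, 180, 180].

## Interface

Orientations are given as [roll, pitch, yaw] about the fixed x, y, z axes, in that order (R = Rz(yaw) Ry(pitch) Rx(roll)).
In Python, from workcell import * gives the robot as it stands.
- The arm moves only by the shell command python3 -m handwheel 'ROWS' [FORCE]. ROWS is a JSON object of lists of equal length, an entry for each row: "gripper": the closure, from 0 (fully open) to 1 (shut); "offset": the shift along the tool's x, y, z in mm, a list of three; "rot": the turn, a rotation vector about the tool's x, y, z in degrees, a list of three. A call has 1 to 5 rows; each row is the pose to reach, as a shift and turn from the pose commanded when the call began, along the tool's axes at that moment; what a row does not reach only later rows make up. A row lasts 1/12 s, in which the tool goes at most 41.7 mm and 7.16 degrees, less where a joint would pass 70% of its speed; a pose out of reach is approached as far as the arm can. A call with a gripper value outside its range is refused whole. The fingers move at their own pace and stop on an object; FORCE is the grip in N (left out, the last holds). Time passes only in rows, so rows that repeat a pose let the fingers close. It gives the time, the measured TCP pose, the force and the opening at its end, in the units of the state.
- state(): the state, without advancing time (a new reading comes with each control period).
- grab_frame(name): name is "scene" or "top"; returns the picture (384x512x3 uint8, red, green, blue); there is no depth.
- camera_params(name): a dict with "fx", "fy", "cx", "cy" (pixels), "position" and "attitude" of the camera in the world. Camera axes: x right, y up, looking along -z (the intrinsics and any distortion apply to the point x, -y, -z); pixel columns grow to the right and rows downward; lengths in mm; the calibration is good to about 2 mm. A picture is of the moment at which its call begins. camera_params takes no time and is no camera call.
- job_done(): hands the job in, once; it reports no verdict.
The state is a dict: "time_s": time; "qpos": joint angles; "qvel": joint speeds; "effort": joint torques, N m; "ee_pos": TCP position; "ee_rot": TCP orientation; "force": force on the tool from outside, world axes, zero at the start; "torque": the same for the moment, N m; "gripper_width": finger opening in mm.
Only numpy, scipy, OpenCV 4.12 (cv2) and the standard library are available. Lean on these libraries where they do the work, as an engineer would, in place of code of your own. Each camera call takes 0.05 s, during which the arm holds its last target.

## Task

Check the hand brake of the shoe-edge finisher on the bench: press its lever in towards the grip bar with the outside of the fingers until it comes up against its stop, let it spring fully out again, then press it in to the stop once more and finish while still holding it there. The lever stops short of the bar, so do not force it; only its outer side is pressed, so do not hook or pinch it, do not touch the bar, and leave the things standing around alone.

Things in the scene. Friction and masses are not known exactly. Their poses are not given: they have to be found in the camera images.
- brake_lever (a joint): hinge of the brake lever, vertical axis, rad: 0 = fully out (where its spring keeps it), 0.36 = against its firm stop (pressed harder there, only the force grows). It grows as the free end is pressed towards the grip bar (anticlockwise from above). Pressing at lever_pad takes about 4 N at 0, about 8 N just before the stop; let go, it springs back to 0 in under a second
- lever_pad (a point): place to press, on the lever's outer face (away from the bar), 125 mm from the pivot, half-way up the blade; moves with the lever. x points into the lever (pressing direction), -y along the blade to the free end. The lever: a bright metal blade 12 mm thick, 22 mm high, level, centre 120 mm above the bench, 163 mm long from the pivot, ending in a 20 mm ball. Below its outer side is only the bench
- lever_pivot (a point): the lever's hinge axis at mid-blade height, 120 mm above the bench; fixed on the machine, with the machine's axes. The outer face of the blade lies 6 mm to the outer side of this axis, its inner face 6 mm to the bar side
- lever_inner_face (a point): point on the lever's inner face (the bar side), 125 mm from the pivot; the inner half of the blade, 6 mm thick, is a strip 14 mm high that must not be touched
- bar_middle (a point): middle of the grip bar, a fixed round bar covered in black rubber, 26 mm thick, 250 mm long, level; axis 120 mm above the bench; y along the bar to the lever's pivot end, x away from the lever, to the motor. The pivot is at x = -35 mm, y = +85 mm. At the stop the lever is parallel to the bar with a 16 mm gap between them; fully out it stands at 0.36 rad to the bar
- finisher: green bench machine fixed to the bench, base 270 x 260 x 20 mm; origin on the bench below the middle of the grip bar, same axes as the bar. Behind the bar at x = 170 mm lies a motor with a wheel on each end, at most 140 mm high; the posts and clamp of the bar reach 142 mm at most
- polish_jar: loose glass jar with a metal cap, 60 mm across, 75 mm tall, origin at the centre of its underside; leave alone
- tack_tin: loose open steel tin of tacks, 66 mm across, 40 mm tall, origin at the centre of its underside; leave alone
- hammer: loose hammer with a wooden handle, lying on the bench, under 50 mm high, handle to its -x; leave alone

How it is judged:
By the outcome, as a careful person would: the job done as asked, in the order asked, and still so for the second after the job is handed in, while the arm keeps its last pose, push and grip.
It also fails if it takes over 58 s, if anything falls off the work surface, if the arm or the gripper's body presses on something with over 40 N, if the wrist force passes 120 N, or if a joint passes its speed limit or range.

## Working session

There is one attempt and no reset: what is moved stays moved. The work goes in short steps, Python scripts to look and compute and a shell command to move; the robot and the scene stay as the last step left them, time stands still between calls to the robot, and variables do not carry over. Pictures are saved under pics/ and viewed, and the job is handed in when it is done.

```bash
mkdir -p pics; ls
python3 - <<'E'
from workcell import *
import cv2
for n in("scene","top"):
    im=grab_frame(n); cv2.imwrite(f"pics/{n}0.png",im[:,:,::-1]); print(n,camera_params(n))
print(state())
E
```

```text
pics
scene {'fx': 417.39493081971364, 'fy': 417.39493081971364, 'cx': 249.18996834674564, 'cy': 191.5328530672499, 'position': array([1136.03921634,  -94.91151891, 1034.02467456]), 'attitude': array([33.96470929,  0.86275976, 78.2876511 ])}
top {'fx': 356.2558251331515, 'fy': 356.2558251331515, 'cx': 257.08666281415816, 'cy': 190.38309516417053, 'position': array([ 475.75658802,   30.2458323 , 1074.68292899]), 'attitude': array([  4.79128794,   0.80098608, -89.66047629])}
{'time_s': 0.1, 'qpos': array([-6.80125387e+01,  1.83478983e+01,  8.96995395e+01, -2.43728260e-05,
        7.20432048e+01, -1.14515680e+00]), 'qvel': array([ 0.06571965, -0.06211635, -0.16789497,  0.15482908, -0.09185977,
        0.03869191]), 'effort': array([ 5.35578442e-05, -4.13332307e+01, -2.32509917e+01,  7.29229697e-02,
        4.22432029e-02, -7.25301061e-05]), 'ee_pos': array([ 225.73439532, -528.34930653,  213.20431238]), 'ee_rot': array([-91.13050855,  89.90935741, 112.00211703]), 'force': array([-0.51485341,  0.24877845, -0.24231415]), 'torque': array([0.04022454, 0.02734573, 0.01180561]), 'gripper_width': 91.56468924825636}
```

View pics/scene0.png

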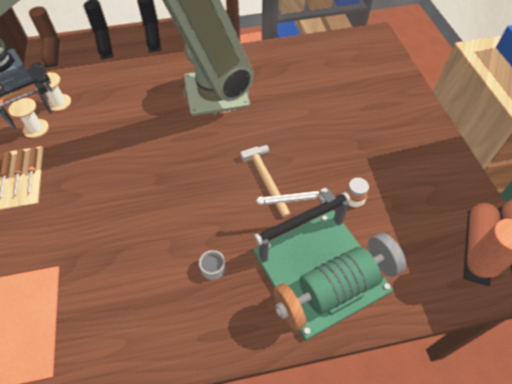

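View pics/top0.png

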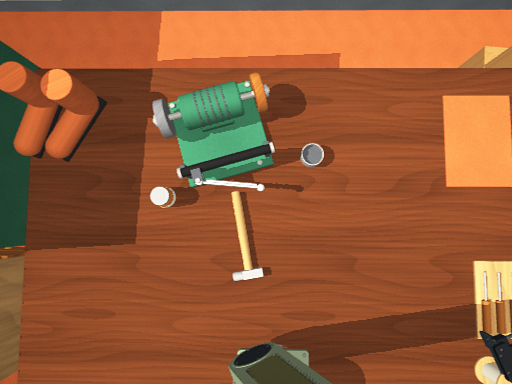

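Run:
```python
import cv2
a=cv2.imread("pics/top0.png")[130:220,140:290]; cv2.imwrite("pics/topz.png",cv2.resize(a,None,fx=5,fy=5,interpolation=cv2.INTER_CUBIC))
a=cv2.imread("pics/scene0.png")[140:280,220:400]; cv2.imwrite("pics/scenez.png",cv2.resize(a,None,fx=4,fy=4,interpolation=cv2.INTER_CUBIC))
```

```text
(no output)
```

View pics/topz.png

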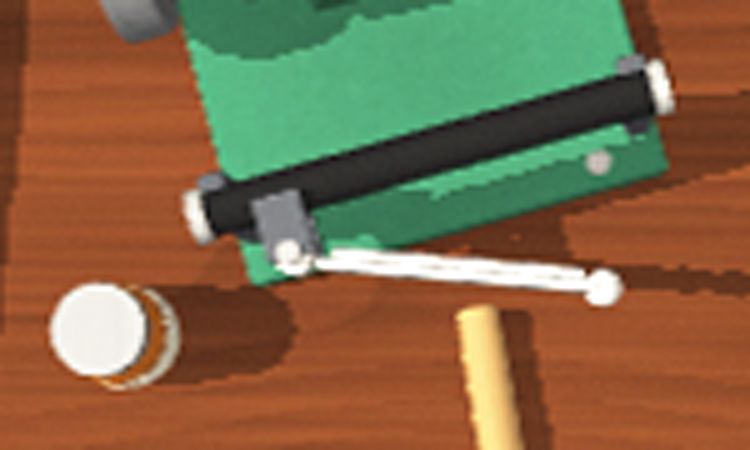

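View pics/scenez.png

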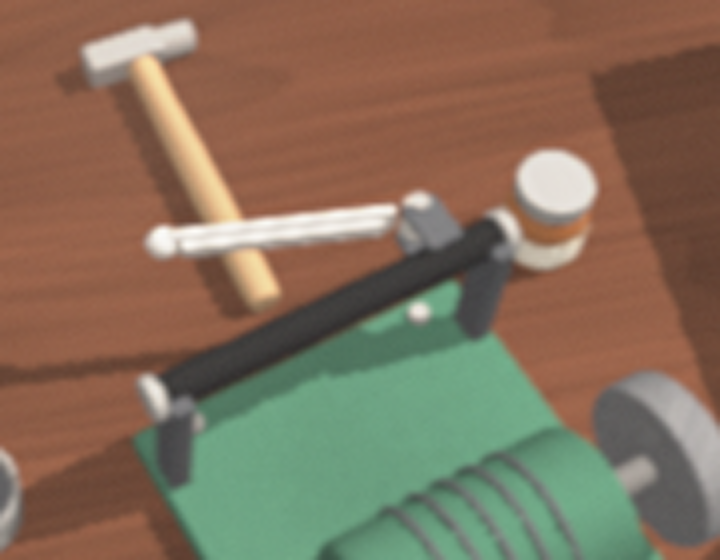

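```bash
cat > h.py <<'E'
from workcell import *
import numpy as np, cv2
from scipy.spatial.transform import Rotation as Ro
def ray(n,u,v):
    c=camera_params(n); R=Ro.from_euler('xyz',c['attitude'],degrees=True).as_matrix()
    d=R@np.array([(u-c['cx'])/c['fx'],-(v-c['cy'])/c['fy'],-1]); return np.array(c['position']),d/np.linalg.norm(d)
def plane(n,u,v,z):
    p,d=ray(n,u,v); return p+d*(z-p[2])/d[2]
def tri(a,b):
    p,d=ray('top',*a); q,e=ray('scene',*b)
    s=np.linalg.lstsq(np.c_[d,-e],q-p,rcond=None)[0]; A=p+s[0]*d;B=q+s[1]*e
    return (A+B)/2,np.linalg.norm(A-B)
def proj(n,P):
    c=camera_params(n); R=Ro.from_euler('xyz',c['attitude'],degrees=True).as_matrix()
    x=R.T@(np.array(P)-c['position']); return c['cx']-c['fx']*x[0]/x[2],c['cy']+c['fy']*x[1]/x[2]
E
python3 - <<'E'
from h import *
np.set_printoptions(precision=1,suppress=True)
for nm,t,s in [("ball",(260,187),(260.1,200.1)),("pin",(197.8,180.3),(324.6,189.6)),("capfree",(271.6,146.8),(257.6,238.6)),("cappiv",(179.2,173),(346.6,196.6))]:
    print(nm,tri(t,s),plane('top',*t,120),plane('scene',*s,120))
# bar dark mask, top
for n,(y0,y1,x0,x1) in (("top",(140,182,176,276)),("scene",(190,250,250,352))):
    im=cv2.imread(f"pics/{n}0.png").astype(int); m=np.zeros(im.shape[:2],np.uint8)
    m[y0:y1,x0:x1]=(im[y0:y1,x0:x1].max(2)<62)*255
    cs=max(cv2.findContours(m,0,1)[0],key=cv2.contourArea); print(n,cv2.minAreaRect(cs))
    bx=cv2.boxPoints(cv2.minAreaRect(cs)); print(bx.ravel())
    for b in bx: print(plane(n,*b,120))
    w=(im.min(2)>215).astype(np.uint8)
    for c in cv2.findContours(w,0,1)[0]:
        if cv2.contourArea(c)>4: M=cv2.moments(c); print('white',M['m10']/M['m00'],M['m01']/M['m00'],cv2.minAreaRect(c))
for n,t in(("hammer hd",(248,274)),("hammer end",(236,193)),("jar",(160,196)),("tin",(312,154))):print(n,plane('top',*t,40))
E
```

```text
ball (array([564.8,  37.3, 123.6]), np.float64(2.1591976365647754)) [564.9  36.3 120. ] [562.7  38.9 120. ]
pin (array([580.3, 202.6, 142.2]), np.float64(4.519612952301827)) [582.3 204.4 120. ] [566.7 212.4 120. ]
capfree (array([673.7,   6.7, 125.7]), np.float64(2.4047833122380804)) [674.7   5.4 120. ] [671.    8.5 120. ]
cappiv (array([602.1, 257.2, 123.8]), np.float64(5.5804732701585005)) [602.  255.3 120. ] [600.  261.7 120. ]
top ((225.4319305419922, 161.24813842773438), (11.92354679107666, 91.91825866699219), 74.87599182128906)
[179.5 167.5 268.2 143.5 271.4 155.  182.6 179. ]
[617.  254.9 120. ]
[683.7  14.5 120. ]
[652.1   6.  120. ]
[585.7 245.7 120. ]
white 499.02777777777777 288.8333333333333 ((498.8687438964844, 286.5069274902344), (27.067798614501953, 1.156294345855713), 86.98721313476562)
white 484.68888888888887 282.4444444444444 ((484.8412170410156, 286.0072021484375), (26.063997268676758, 1.2260068655014038), 87.39744567871094)
white 249.09125840537942 274.2603266090298 ((247.71998596191406, 274.4599914550781), (8.139288902282715, 28.621673583984375), 79.695152282714
[... 678 characters left out ...]
03369140625, 220.8382568359375), (4.518689155578613, 85.90266418457031), 64.65382385253906)
[262.6 237.2 340.2 200.4 342.2 204.5 264.5 241.3]
[669.8  21.4 120. ]
[607.8 241.7 120. ]
[620.7 242.6 120. ]
[681.7  23.5 120. ]
white 307.0 330.26666666666665 ((307.0, 330.5), (3.0, 2.0), 90.0)
white 287.32969034608374 196.70582877959924 ((287.5828552246094, 196.84483337402344), (5.073714733123779, 59.499053955078125), 84.4006576538086)
white 358.7570621468926 185.04293785310733 ((359.0, 185.0), (12.0, 16.0), 90.0)
white 257.60606060606057 2.696969696969697 ((257.5, 2.5), (5.0, 3.0), 90.0)
hammer hd [322.3  69.8  40. ]
hammer end [554.5 106.7  40. ]
jar [544.6 328.8  40. ]
tin [ 670.3 -115.2   40. ]
```

```bash
cat >> h.py <<'E'
piv=np.array([580.4,204,120.]); STOP=16.0; OUT=-5.0  # heading of pressing dir, deg
def pad(fr): # fr 0..1 ; back gives contact point and pressing heading
    a=OUT+(STOP-OUT)*fr; n=np.array([np.cos(np.radians(a)),np.sin(np.radians(a)),0]); d=np.array([n[1],-n[0],0])
    return piv+125*d-6*n,a
def tool(): 
    s=state(); return s['ee_pos'],Ro.from_euler('xyz',s['ee_rot'],degrees=True)
def goto(T,heading=None,jawsign=1):
    """offset and rotvec in tool axes: T world target, tool x down, jaw y along heading"""
    p,R=tool(); off=R.inv().apply(np.array(T)-p); rv=None
    if heading is not None:
        h=np.radians(heading); y=jawsign*np.array([np.cos(h),np.sin(h),0]); x=np.array([0,0,-1.]); z=np.cross(x,y)
        rv=(R.inv()*Ro.from_matrix(np.c_[x,y,z])).as_rotvec(degrees=True)
    return off.round(1),None if rv is None else rv.round(1)
E
python3 - <<'E'
from h import *
np.set_printoptions(precision=3,suppress=True)
p,R=tool(); print(R.as_matrix()); print(pad(0),pad(1))
for s in(1,-1): print(goto([500,82,214],-5,s))
E
```

```text
[[-0.001  0.393 -0.92 ]
 [ 0.001 -0.92  -0.393]
 [-1.    -0.002 -0.   ]]
(array([563.528,  79.999, 120.   ]), -5.0) (array([609.087,  82.188, 120.   ]), 16.0)
(array([  -0.1, -453.5, -492. ]), array([-61.9,  -0.1,   0.1]))
(array([  -0.1, -453.5, -492. ]), array([118.1,   0.1,   0.1]))
```

```bash
python3 -m handwheel '{"gripper":[1,1,1,1,1],"offset":[[0,-24,-26],[0,-48,-52],[0,-72,-78],[0,-96,-104],[0,-120,-130]],"rot":[[0,0,0],[0,0,0],[0,0,0],[0,0,0],[0,0,0]]}' 20
python3 -m handwheel '{"gripper":[1,1,1,1,1],"offset":[[0,-24,-26],[0,-48,-52],[0,-72,-78],[0,-96,-104],[0,-120,-130]],"rot":[[0,0,0],[0,0,0],[0,0,0],[0,0,0],[0,0,0]]}'
python3 -m handwheel '{"gripper":[1,1,1,1,1],"offset":[[0,-24,-26],[0,-48,-52],[0,-72,-78],[0,-96,-104],[0,-120,-130]],"rot":[[-6,0,0],[-12,0,0],[-18,0,0],[-24,0,0],[-30,0,0]]}'
python3 -c "
from h import *
print(goto([500,82,214],-5))"
```

```text
time_s: 0.52
ee_pos: [298.4, -365.6, 213.5]
ee_rot: [-84.9, 90.0, 118.2]
force: [1.6, -0.6, -0.7]
gripper_width: 60.5
time_s: 0.93
ee_pos: [370.8, -204.2, 213.8]
ee_rot: [-47.6, 90.0, 155.5]
force: [0.8, -0.0, 0.6]
gripper_width: 27.4
time_s: 1.35
ee_pos: [443.2, -42.7, 213.8]
ee_rot: [-29.6, 90.0, -156.2]
force: [0.8, -0.6, -0.5]
gripper_width: 0.5
(array([  -0.3,  -28.7, -134. ]), array([-31.6,   0. ,   0. ]))
```

```bash
python3 -m handwheel '{"gripper":[1,1,1,1,1],"offset":[[0,-6,-27],[0,-12,-54],[0,-18,-80],[0,-24,-107],[0,-29,-134]],"rot":[[-6,0,0],[-12,0,0],[-18,0,0],[-25,0,0],[-32,0,0]]}'
python3 -m handwheel '{"gripper":[1,1],"offset":[[0,0,0],[0,0,0]],"rot":[[0,0,0],[0,0,0]]}'
python3 -c "
from h import *
print(goto([525,81,100],-5))
for n in ('top','scene'): cv2.imwrite('pics/%s1.png'%n,grab_frame(n)[:,:,::-1])"
```

```text
time_s: 1.77
ee_pos: [500.2, 81.5, 213.6]
ee_rot: [-69.9, 89.9, -164.4]
force: [0.9, -1.0, -0.1]
gripper_width: 0.7
time_s: 1.93
ee_pos: [500.2, 80.9, 213.3]
ee_rot: [-62.3, 89.9, -157.1]
force: [-0.4, -0.3, -0.1]
gripper_width: 0.3
(array([113.2,  24.9,  -2.3]), array([0.2, 0. , 0.1]))
```

View pics/scene1.png

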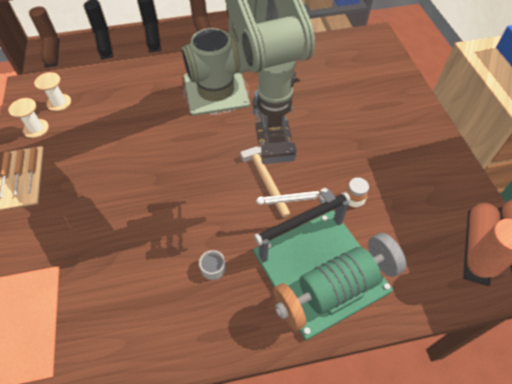

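View pics/top1.png

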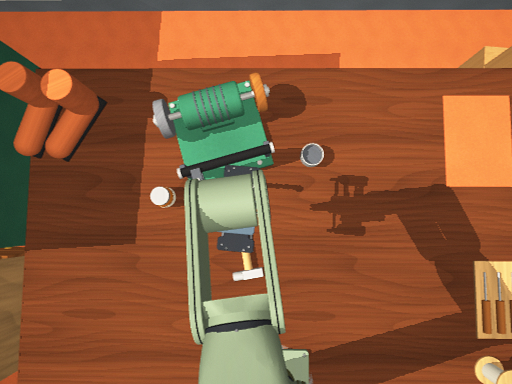

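```bash
python3 -c "
from h import *
p,R=tool(); print(p,proj('scene',p),proj('scene',p+[0,0,79]),proj('top',p),proj('scene',pad(0)[0]))
a=cv2.imread('pics/scene1.png')[80:240,200:380];cv2.imwrite('pics/s1z.png',cv2.resize(a,None,fx=4,fy=4,interpolation=2))
a=cv2.imread('pics/top1.png')[130:290,160:320];cv2.imwrite('pics/t1z.png',cv2.resize(a,None,fx=3.5,fy=3.5,interpolation=2))"
```

```text
[499.65369128  79.55834365 213.54993867] (np.float64(270.7014552801509), np.float64(156.3947556442854)) (np.float64(271.6306965655453), np.float64(135.2992725484466)) (np.float64(241.7200361196853), np.float64(210.19747616409748)) (np.float64(275.53000642826726), np.float64(197.55689384530282))
```

View pics/s1z.png

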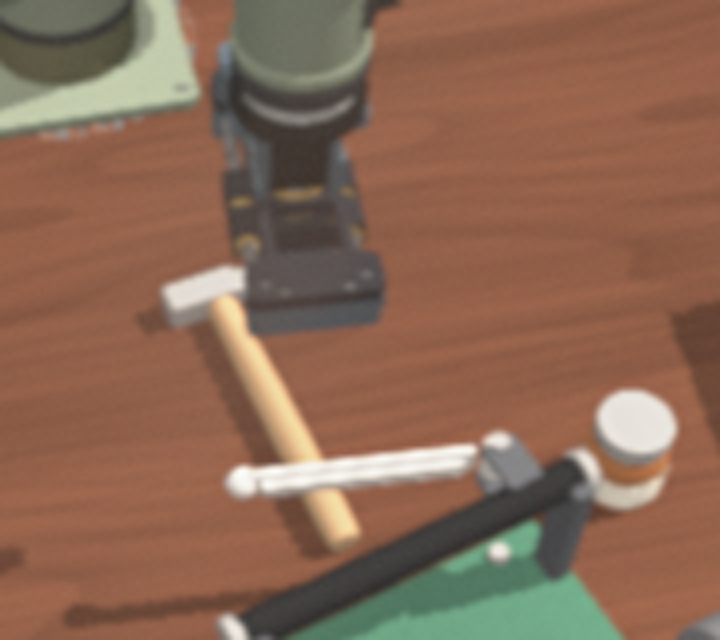

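View pics/t1z.png

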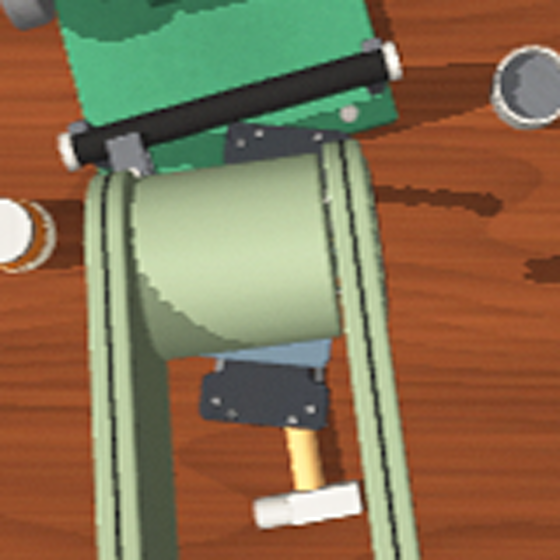

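```bash
python3 -m handwheel '{"gripper":[1,1,1,1,1],"offset":[[23,5,0],[46,10,0],[69,15,0],[92,20,-1],[113,25,-1]],"rot":[[0,0,0],[0,0,0],[0,0,0],[0,0,0],[0,0,0]]}'
python3 -m handwheel '{"gripper":[1,1,1,1],"offset":[[0,0,0],[0,0,0],[0,0,0],[0,0,0]],"rot":[[0,0,0],[0,0,0],[0,0,0],[0,0,0]]}'
python3 -c "
from h import *
print(goto([545,81,100],-5),state()['force'])
for n in ('top','scene'): cv2.imwrite('pics/%s2.png'%n,grab_frame(n)[:,:,::-1])
a=cv2.imread('pics/scene2.png')[80:240,200:380];cv2.imwrite('pics/s2z.png',cv2.resize(a,None,fx=4,fy=4,interpolation=2))"
```

```text
time_s: 2.45
ee_pos: [524.7, 77.6, 99.9]
ee_rot: [-51.3, 90.0, -146.3]
force: [0.1, -0.9, -0.3]
gripper_width: 0.6
time_s: 2.78
ee_pos: [526.0, 78.7, 102.6]
ee_rot: [99.9, 89.8, 5.0]
force: [-0.1, -0.4, -0.0]
gripper_width: 0.7
(array([ 2.7, 18.7, -3.9]), array([ 0.1, -0. , -0.2])) [-0.11074329 -0.37221162 -0.02169299]
```

View pics/s2z.png

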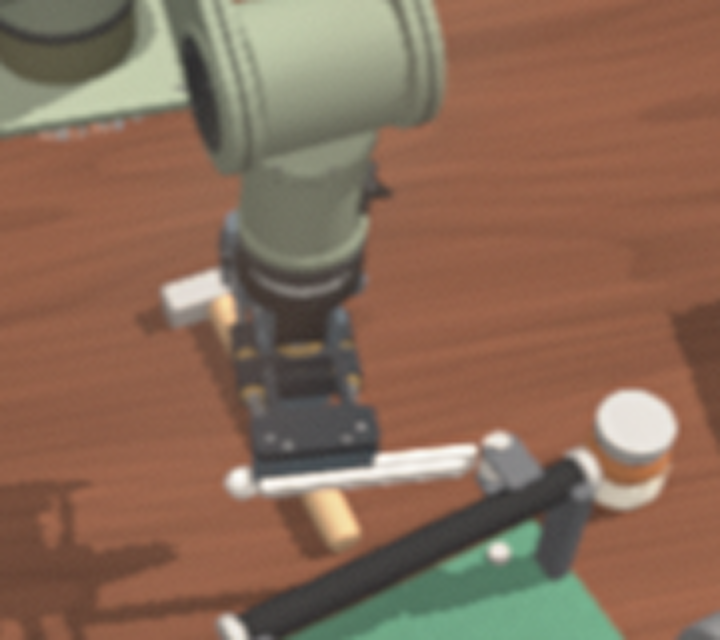

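```bash
python3 -m handwheel '{"gripper":[1,1,1,1,1],"offset":[[2,4,-1],[2,8,-2],[2,12,-2],[2,16,-2],[2,19,-2]],"rot":[[0,0,0],[0,0,0],[0,0,0],[0,0,0],[0,0,0]]}'
python3 -m handwheel '{"gripper":[1,1,1,1,1],"offset":[[0,2,0],[0,4,0],[0,5,0],[0,6,0],[0,6,0]],"rot":[[0,0,0],[0,0,0],[0,0,0],[0,0,0],[0,0,0]]}'
python3 -c "
from h import *
print(goto(pad(0)[0]-[0,0,20],-5),tool()[0])"
```

```text
time_s: 3.3
ee_pos: [545.1, 79.4, 98.9]
ee_rot: [78.5, 90.0, -16.3]
force: [0.7, 0.5, -0.4]
gripper_width: 0.3
time_s: 3.72
ee_pos: [550.5, 78.8, 98.9]
ee_rot: [31.0, 90.0, -63.9]
force: [-0.1, -0.0, 0.5]
gripper_width: 0.2
(array([-1.1, 12.9, -2.3]), array([ 0.1,  0. , -0. ])) [550.49710827  78.82942684  98.91313673]
```

```bash
python3 -m handwheel '{"gripper":[1,1,1,1,1],"offset":[[0,2,0],[0,4,0],[0,6,0],[0,8,0],[0,8,0]],"rot":[[-1,0,0],[-2,0,0],[-3,0,0],[-4,0,0],[-4,0,0]]}'
python3 -c "
from h import *
print(state()['force'],state()['torque'],tool()[0])
for f in(.25,.5,.75,1):
  c,a=pad(f); a2=np.radians(a); print(f,goto(c-13.5*np.array([np.cos(a2),np.sin(a2),0])-[0,0,20],a))"
```

```text
time_s: 4.13
ee_pos: [557.8, 77.6, 98.8]
ee_rot: [-54.4, 89.9, -145.2]
force: [-4.9, -2.3, 2.5]
gripper_width: 0.3
[-4.86663061 -2.33708812  2.45944977] [-0.47310896  0.56803293 -0.05313268] [557.79681885  77.56985725  98.79840999]
0.25 (array([-1.2,  3.6, -1.4]), array([-1. ,  0.1,  0.1]))
0.5 (array([-1.2, 15.2, -0.3]), array([-6.3,  0.1,  0.1]))
0.75 (array([-1.2, 26.8, -0.4]), array([-11.5,   0.1,   0.1]))
1 (array([-1.3, 38.3, -1.4]), array([-16.8,   0.1,   0.1]))
```

```bash
python3 -m handwheel '{"gripper":[1,1,1,1,1],"offset":[[0,3,0],[0,6,0],[0,9,-1],[0,12,-1],[0,15,-1]],"rot":[[-1,0,0],[-2,0,0],[-4,0,0],[-5,0,0],[-6,0,0]]}'
python3 -c "
from h import *
print(state()['force'],tool()[0])
for f in(.75,1):
  c,a=pad(f); a2=np.radians(a); print(f,goto(c-13.5*np.array([np.cos(a2),np.sin(a2),0])-[0,0,20],a))"
```

```text
time_s: 4.55
ee_pos: [571.9, 77.8, 98.4]
ee_rot: [-65.4, 89.8, -150.2]
force: [-6.0, -3.9, 2.6]
gripper_width: 1.0
[-6.00829969 -3.85729878  2.57561962] [571.92210938  77.84853252  98.40014043]
0.75 (array([-1.6, 12.6,  1.4]), array([-5.5,  0.1,  0.2]))
1 (array([-1.7, 24.1,  1.6]), array([-10.8,   0.1,   0.2]))
```

```bash
python3 -m handwheel '{"gripper":[1,1,1,1,1],"offset":[[0,3,0],[0,6,0],[0,9,1],[0,11,1],[0,13,1]],"rot":[[-1,0,0],[-2,0,0],[-3,0,0],[-4,0,0],[-5.5,0,0]]}'
python3 -c "
from h import *
print(state()['force'],tool()[0])
for f in(.75,1):
  c,a=pad(f); a2=np.radians(a); print(f,goto(c-13.5*np.array([np.cos(a2),np.sin(a2),0])-[0,0,20],a))
n=np.array([np.cos(.28),np.sin(.28),0]);print(state()['force']@n)"
```

```text
time_s: 4.97
ee_pos: [584.6, 77.9, 98.3]
ee_rot: [-74.0, 89.7, -153.3]
force: [-7.3, -4.0, 2.2]
gripper_width: 0.2
[-7.27669367 -3.97936506  2.19573673] [584.61807567  77.90533689  98.3467238 ]
0.75 (array([-1.7, -0.1,  0.3]), array([-0. ,  0.1,  0.3]))
1 (array([-1.7, 11.4,  1.6]), array([-5.3,  0.1,  0.3]))
-8.093026039483386
```

```bash
python3 -m handwheel '{"gripper":[1,1,1,1],"offset":[[0,2,0],[0,4,0],[0,6,1],[0,7,1]],"rot":[[-1,0,0],[-2,0,0],[-3,0,0],[-4,0,0]]}'
python3 -m handwheel '{"gripper":[1,1,1],"offset":[[0,1,0],[0,2,0],[0,2,0]],"rot":[[-0.6,0,0],[-1.3,0,0],[-1.3,0,0]]}'
python3 -m handwheel '{"gripper":[1,1],"offset":[[0,1,0],[0,1,0]],"rot":[[0,0,0],[0,0,0]]}'
python3 -c "
from h import *
c,a=pad(1); a2=np.radians(a); print(goto(c-13.5*np.array([np.cos(a2),np.sin(a2),0])-[0,0,20],a))
n=np.array([np.cos(.28),np.sin(.28),0]);print(state()['force']@n)"
```

```text
time_s: 5.3
ee_pos: [591.7, 78.2, 98.3]
ee_rot: [-79.7, 89.7, -155.0]
force: [-6.2, -4.3, 2.5]
gripper_width: 0.4
time_s: 5.55
ee_pos: [593.8, 78.4, 98.3]
ee_rot: [-70.7, 89.7, -144.7]
force: [-5.4, -5.3, 2.2]
gripper_width: 0.6
time_s: 5.72
ee_pos: [594.7, 78.6, 98.3]
ee_rot: [-70.1, 89.7, -144.1]
force: [-5.9, -5.5, 1.7]
gripper_width: 0.3
(array([-1.7,  1.3,  0.5]), array([-0. ,  0.1,  0.3]))
-7.1651269894373995
```

```bash
for i in 1; do
python3 -m handwheel '{"gripper":[1,1],"offset":[[0,1,0],[0,1,0]],"rot":[[0,0,0],[0,0,0]]}' ; done
python3 -m handwheel '{"gripper":[1,1],"offset":[[0,1,0],[0,1,0]],"rot":[[0,0,0],[0,0,0]]}'
python3 -c "
from h import *
n=np.array([np.cos(.28),np.sin(.28),0]);print(state()['force']@n,tool()[0])
for n in ('top','scene'): cv2.imwrite('pics/%s3.png'%n,grab_frame(n)[:,:,::-1])
a=cv2.imread('pics/scene3.png')[120:260,220:380];cv2.imwrite('pics/s3z.png',cv2.resize(a,None,fx=5,fy=4,interpolation=2))
a=cv2.imread('pics/top3.png')[120:240,160:320];cv2.imwrite('pics/t3z.png',cv2.resize(a,None,fx=4,fy=4,interpolation=2))
"
```

```text
time_s: 5.88
ee_pos: [595.6, 78.7, 98.3]
ee_rot: [-69.1, 89.7, -143.2]
force: [-5.4, -5.3, 2.0]
gripper_width: 0.4
time_s: 6.05
ee_pos: [596.5, 78.9, 98.3]
ee_rot: [-69.0, 89.7, -143.0]
force: [-5.9, -6.0, 2.5]
gripper_width: 0.8
-7.341517451316025 [596.54913558  78.93839478  98.32432691]
```

View pics/s3z.png

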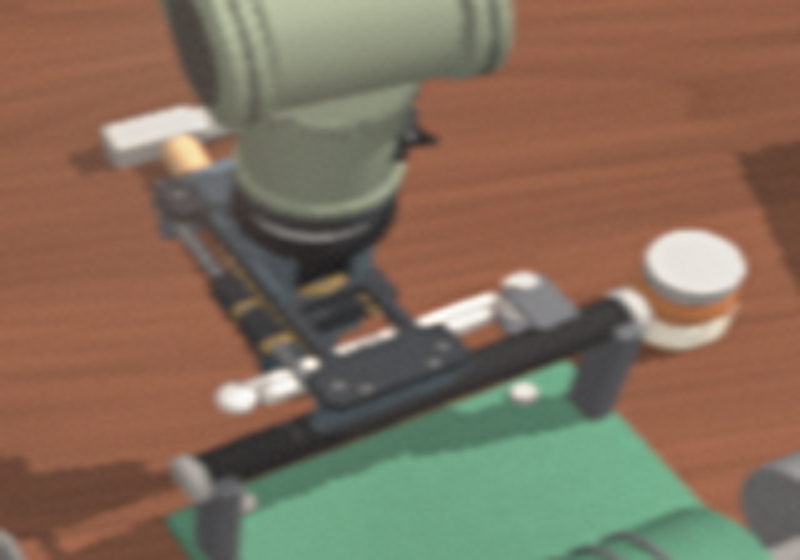

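View pics/t3z.png

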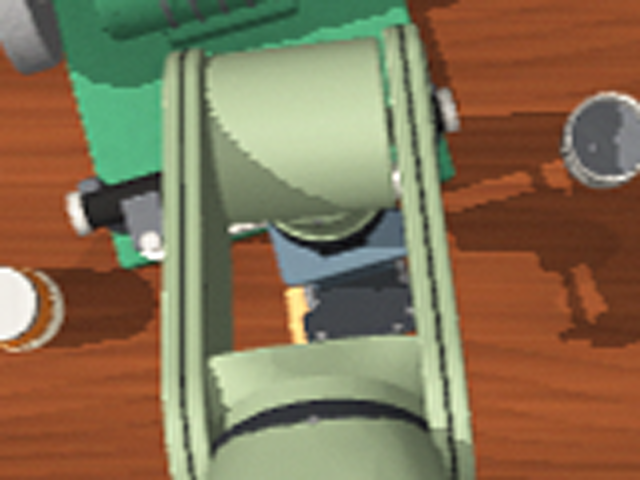

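```bash
python3 -c "
from h import *
b0=plane('scene',260.1,200.1,120);b=plane('scene',266.8,218.9,120)
p=piv+ (np.array([562.7,38.9,120])-np.array([564.8,37.3,120]))*1
for P in(piv,p):
  d0=b0-P;d=b-P;print(b,np.hypot(*d0[:2]),np.hypot(*d[:2]),np.arctan2(d[1],d[0])-np.arctan2(d0[1],d0[0]))"
```

```text
[621.42396175  43.17194963 120.        ] 166.0405289632188 165.9777913570255 0.35669082034930244
[621.42396175  43.17194963 120.        ] 167.42248701035788 168.05519219678345 0.35295408930024985
```

```bash
for i in 1; do
python3 -m handwheel '{"gripper":[1,1],"offset":[[0,1,0],[0,1,0]],"rot":[[0,0,0],[0,0,0]]}' ; done
python3 -m handwheel '{"gripper":[1,1],"offset":[[0,1,0],[0,1,0]],"rot":[[0,0,0],[0,0,0]]}'
python3 -c "
from h import *
n=np.array([np.cos(.28),np.sin(.28),0]);print(state()['force']@n,tool()[0])
"
```

```text
time_s: 6.32
ee_pos: [597.4, 79.1, 98.4]
ee_rot: [-68.9, 89.7, -142.9]
force: [-6.0, -6.5, 2.4]
gripper_width: 0.4
time_s: 6.48
ee_pos: [597.7, 79.2, 98.4]
ee_rot: [-73.1, 89.6, -147.1]
force: [-8.0, -7.8, 2.9]
gripper_width: 0.8
-9.817268652552944 [597.72391186  79.17074749  98.35572339]
```

```bash
python3 -m handwheel '{"gripper":[1,1],"offset":[[0,1,0],[0,1,0]],"rot":[[0,0,0],[0,0,0]]}'
python3 -m handwheel '{"gripper":[1,1],"offset":[[0,1,0],[0,1,0]],"rot":[[0,0,0],[0,0,0]]}'
python3 -m handwheel '{"gripper":[1,1],"offset":[[0,0,0],[0,0,0]],"rot":[[0,0,0],[0,0,0]]}'
python3 -c "
from h import *
n=np.array([np.cos(.28),np.sin(.28),0]);print(state()['force']@n,tool()[0])
"
```

```text
time_s: 6.65
ee_pos: [597.8, 79.2, 98.4]
ee_rot: [-77.0, 89.5, -151.0]
force: [-9.6, -7.1, 4.1]
gripper_width: 0.5
time_s: 6.82
ee_pos: [597.8, 79.2, 98.3]
ee_rot: [-79.5, 89.4, -153.5]
force: [-11.7, -8.2, 5.8]
gripper_width: 0.7
time_s: 6.98
ee_pos: [597.8, 79.2, 98.3]
ee_rot: [-79.6, 89.4, -153.6]
force: [-11.6, -7.9, 7.4]
gripper_width: 0.3
-13.312707027794277 [597.77467237  79.22221019  98.34095843]
```

```bash
python3 -m handwheel '{"gripper":[1,1,1,1,1],"offset":[[0,-7,-2],[0,-18,-5],[0,-30,-8],[0,-44,-12],[0,-58,-16]],"rot":[[2,0,0],[6,0,0],[11,0,0],[16,0,0],[21,0,0]]}'
python3 -m handwheel '{"gripper":[1,1,1,1,1],"offset":[[0,-4,0],[0,-8,0],[0,-8,0],[0,-8,0],[0,-8,0]],"rot":[[0,0,0],[0,0,0],[0,0,0],[0,0,0],[0,0,0]]}'
python3 -m handwheel '{"gripper":[1,1,1,1,1],"offset":[[0,0,0],[0,0,0],[0,0,0],[0,0,0],[0,0,0]],"rot":[[0,0,0],[0,0,0],[0,0,0],[0,0,0],[0,0,0]]}'
python3 -m handwheel '{"gripper":[1,1,1,1,1],"offset":[[0,0,0],[0,0,0],[0,0,0],[0,0,0],[0,0,0]],"rot":[[0,0,0],[0,0,0],[0,0,0],[0,0,0],[0,0,0]]}'
python3 -c "
from h import *
print(state()['force'],tool()[0])
c,a=pad(0);print(goto(c-[13.5,0,20],-5))
for n in ('top','scene'): cv2.imwrite('pics/%s4.png'%n,grab_frame(n)[:,:,::-1])
a=cv2.imread('pics/scene4.png')[120:260,220:380];cv2.imwrite('pics/s4z.png',cv2.resize(a,None,fx=5,fy=4,interpolation=2))
"
```

```text
time_s: 7.4
ee_pos: [542.1, 81.7, 98.7]
ee_rot: [125.6, 89.9, 30.2]
force: [0.4, 0.2, 0.1]
gripper_width: 0.4
time_s: 7.82
ee_pos: [535.2, 82.1, 99.1]
ee_rot: [98.6, 89.9, 3.6]
force: [-0.2, 0.5, -0.4]
gripper_width: 0.4
time_s: 8.23
ee_pos: [534.1, 82.0, 98.9]
ee_rot: [18.0, 90.0, -77.1]
force: [-0.5, 0.0, -0.1]
gripper_width: 0.3
time_s: 8.65
ee_pos: [534.0, 82.0, 98.9]
ee_rot: [50.7, 90.0, -44.4]
force: [-0.9, -0.5, -0.4]
gripper_width: 1.0
[-0.87271262 -0.47302215 -0.35036414] [534.01267045  82.020733    98.94399172]
(array([-1.1, 16.1,  0.6]), array([-0.1,  0. , -0. ]))
```

View pics/s4z.png

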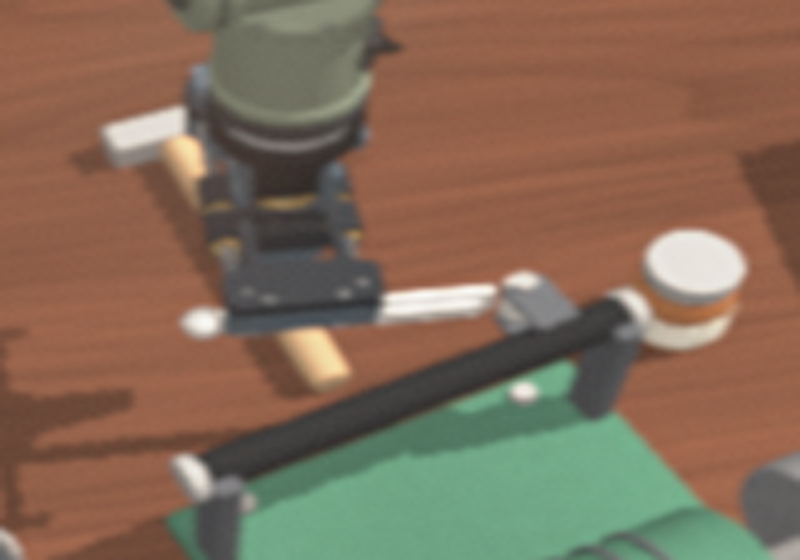

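```bash
python3 -m handwheel '{"gripper":[1,1,1,1,1],"offset":[[0,4,0],[0,8,1],[0,11,1],[0,14,2],[0,16,2]],"rot":[[0,0,0],[0,0,0],[0,0,0],[0,0,0],[0,0,0]]}'
python3 -m handwheel '{"gripper":[1,1,1,1,1],"offset":[[0,2,0],[0,4,0],[0,6,0],[0,8,0],[0,8,0]],"rot":[[-1,0,0],[-2,0,0],[-3,0,0],[-4,0,0],[-4,0,0]]}'
python3 -m handwheel '{"gripper":[1,1,1,1,1],"offset":[[0,3,0],[0,6,0],[0,9,-1],[0,12,-1],[0,15,-1]],"rot":[[-1,0,0],[-2,0,0],[-4,0,0],[-5,0,0],[-6,0,0]]}'
python3 -m handwheel '{"gripper":[1,1,1,1,1],"offset":[[0,3,0],[0,6,0],[0,9,1],[0,11,1],[0,13,1]],"rot":[[-1,0,0],[-2,0,0],[-3,0,0],[-4,0,0],[-5.5,0,0]]}'
python3 -m handwheel '{"gripper":[1,1,1,1],"offset":[[0,2,0],[0,4,0],[0,6,1],[0,7,1]],"rot":[[-1,0,0],[-2,0,0],[-3,0,0],[-4,0,0]]}'
python3 -m handwheel '{"gripper":[1,1,1],"offset":[[0,1,0],[0,2,0],[0,2,0]],"rot":[[-0.6,0,0],[-1.3,0,0],[-1.3,0,0]]}'
python3 -c "
from h import *
n=np.array([np.cos(.28),np.sin(.28),0]);print(state()['force']@n,tool()[0],goto([597.8,79.2,98.3],16))
"
```

```text
time_s: 9.17
ee_pos: [550.3, 78.4, 98.9]
ee_rot: [63.6, 90.0, -31.4]
force: [-0.1, 0.1, -1.2]
gripper_width: 0.4
time_s: 9.58
ee_pos: [557.0, 77.3, 98.7]
ee_rot: [-58.4, 89.9, -149.4]
force: [-4.5, -2.2, 2.5]
gripper_width: 0.2
time_s: 10.0
ee_pos: [571.2, 77.6, 98.4]
ee_rot: [-67.1, 89.7, -152.0]
force: [-5.6, -4.4, 2.1]
gripper_width: 0.5
time_s: 10.42
ee_pos: [583.9, 77.6, 98.3]
ee_rot: [-75.0, 89.7, -154.5]
force: [-6.5, -4.6, 1.6]
gripper_width: 0.7
time_s: 10.75
ee_pos: [591.0, 77.9, 98.3]
ee_rot: [-80.1, 89.7, -155.6]
force: [-6.5, -5.4, 1.8]
gripper_width: 0.3
time_s: 11.0
ee_pos: [593.1, 78.0, 98.3]
ee_rot: [-72.0, 89.7, -146.2]
force: [-5.4, -4.7, 1.6]
gripper_width: 0.4
-6.521614787783222 [593.05476488  78.01725733  98.30018641] (array([-0. ,  4.9,  0.2]), array([-0.2,  0.1,  0.3]))
```

Now 4 mm, then 1 mm steps.

```bash
python3 -m handwheel '{"gripper":[1,1,1,1,1],"offset":[[0,1,0],[0,2,0],[0,3,0],[0,4,0],[0,4,0]],"rot":[[0,0,0],[0,0,0],[0,0,0],[0,0,0],[0,0,0]]}'
python3 -m handwheel '{"gripper":[1,1],"offset":[[0,1,0],[0,1,0]],"rot":[[0,0,0],[0,0,0]]}'
python3 -m handwheel '{"gripper":[1,1],"offset":[[0,1,0],[0,1,0]],"rot":[[0,0,0],[0,0,0]]}'
python3 -m handwheel '{"gripper":[1,1],"offset":[[0,1,0],[0,1,0]],"rot":[[0,0,0],[0,0,0]]}'
python3 -c "
from h import *
n=np.array([np.cos(.28),np.sin(.28),0]);print(state()['force']@n,tool()[0])
"
```

```text
time_s: 11.42
ee_pos: [596.7, 78.8, 98.3]
ee_rot: [-69.0, 89.7, -143.3]
force: [-5.9, -6.6, 2.6]
gripper_width: 0.3
time_s: 11.58
ee_pos: [597.5, 78.9, 98.3]
ee_rot: [-69.5, 89.6, -143.7]
force: [-6.2, -7.4, 2.2]
gripper_width: 0.4
time_s: 11.75
ee_pos: [597.8, 79.0, 98.3]
ee_rot: [-73.8, 89.6, -148.0]
force: [-9.2, -6.8, 3.9]
gripper_width: 0.3
time_s: 11.92
ee_pos: [597.8, 79.0, 98.3]
ee_rot: [-77.1, 89.4, -151.3]
force: [-9.9, -7.0, 4.9]
gripper_width: 0.3
-11.491875344404837 [597.83317033  78.97819449  98.3402478 ]
```

```bash
python3 -m handwheel '{"gripper":[1,1,1],"offset":[[0,1,0],[0,1,0],[0,1,0]],"rot":[[0,0,0],[0,0,0],[0,0,0]]}'
python3 -m handwheel '{"gripper":[1,1,1,1,1],"offset":[[0,0,0],[0,0,0],[0,0,0],[0,0,0],[0,0,0]],"rot":[[0,0,0],[0,0,0],[0,0,0],[0,0,0],[0,0,0]]}'
python3 -c "
from h import *
n=np.array([np.cos(.28),np.sin(.28),0]);print(state()['force']@n,tool()[0])
cv2.imwrite('pics/scene5.png',grab_frame('scene')[:,:,::-1])
a=cv2.imread('pics/scene5.png')[120:260,220:380];cv2.imwrite('pics/s5z.png',cv2.resize(a,None,fx=5,fy=4,interpolation=2))
"
```

```text
time_s: 12.17
ee_pos: [597.8, 79.0, 98.3]
ee_rot: [-79.5, 89.3, -153.7]
force: [-12.8, -8.1, 6.9]
gripper_width: 0.4
time_s: 12.58
ee_pos: [597.8, 79.0, 98.3]
ee_rot: [-79.7, 89.3, -153.9]
force: [-12.2, -8.1, 6.8]
gripper_width: 0.2
-14.010237350881741 [597.84017676  78.98659696  98.30444324]
```

View pics/s5z.png

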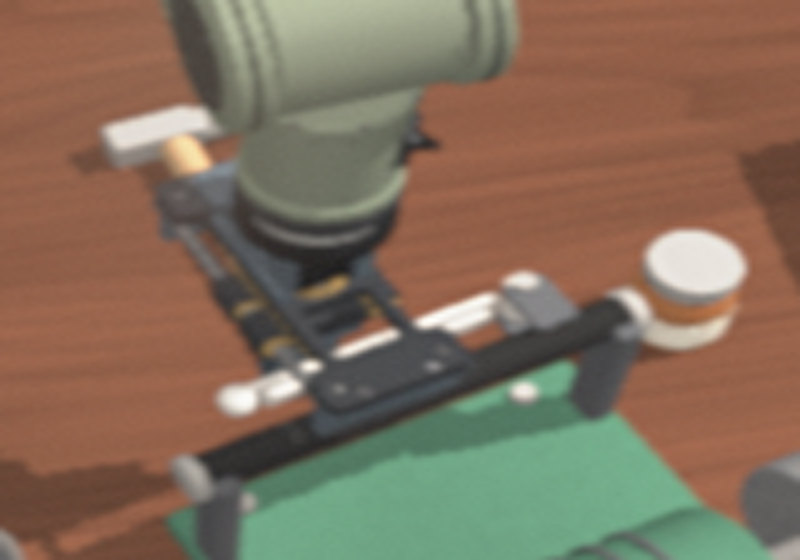

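The ball sits at crop (237,400), scene pixel about (267,220). The lever is parallel to the bar, and the force is steady at about 14 N.

```bash
python3 -c "
from workcell import *
print(job_done())"
```

```text
the job is handed in; nothing more can be done
None
```

I pressed the brake lever to its stop with the back of the shut fingers, let it spring fully out, and pressed it to the stop again. I handed the job in at about 12.6 s, still holding it there.

- **At the stop, both presses:** The tool stopped advancing at x ≈ 597.8 mm while the force rose from about 7 N to 13 N on the first press and 14 N on the second. From the ball's position in the scene picture, taken about 1 mm before the first stop, I worked out a lever angle of about 0.355 rad (nominal 0.36). That estimate is only good to about 0.015 rad. The ball was in almost the same place on the second press.
- **Released in between:** The ball returned to its starting pixel, about (260, 200). The fingers were about 16 mm clear of the blade, with roughly zero force, for about a second.
- **Surroundings:** In the last scene view the jar and hammer looked unmoved. The tin was mostly out of that crop and I did not recheck it, but nothing passed near it. I saw no contact with the bar.
- **Disagreement:** The contact force pointed more sideways than straight along the pressing direction, with about 8 N sideways and 7 N vertical at the end. I put this down to friction on the blade.

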